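# Work the sagging bolt of the guard gate and hold the gate ajar

### The arm

A 7-joint arm with a two-finger parallel gripper is mounted at the origin on a cart in front of the work surface, level with it; the furniture and walls round the work are solid. World frame = base frame: x ahead of the robot, y to its left, z up, the work surface at z = 0. Lengths are in m, angles in rad, forces in N, time in s.
With the tool pointing down it reaches from about 0.425 to 0.8 m from the base axis. Payload 8.3 kg.
Tool frame: the origin (TCP) lies on the mounting face of the last link; the fingertips stand 173 mm ahead of it and the grasp point (between the pads) lies 155 mm ahead of it (env.grip_depth is the distance from the TCP to the grasp point, in m); z points along the fingers, y is the line along which they close (so a half turn about z gives the same grasp; the last joint's range is limited). The gripper opens to 85 mm and grips with 20 to 120 N. Pads are 22 mm wide; open, the fingers measure 114 mm over their backs; the gripper's body (76 mm by 85 mm) begins 54 mm behind the grasp point. The pads swing forward as they close: fully open they stand 13 mm farther back than shut.
Start: joints at [-1.35, 0.383, 0.016, 1.37, -0.006, 1.388, -0.046], TCP at [0.175, 0.6, 0.405] pointing down, gripper open.
Joint ranges: [-2.95, 2.95], [-0.25, 2.06], [-1.52, 1.56], [0.18, 2.33], [-1.44, 4.58], [0.02, 2.06], [-3.01, 3.01]. Speed limits (rad/s): [2.39, 2.39, 3.01, 3.01, 3.14, 3.14, 3.14].

### API

Orientations are given as a rotation vector (axis times angle).
In Python, from bench import env gives the robot as it stands. The module is installed in compiled form; this text tells all that it offers.
- The arm moves only by the shell command python3 -m creep 'ROWS'. ROWS is JSON, a list of rows, each a list of 7 numbers: the opening, from -1 (shut) to 1 (fully open), so that 0 is half open, then the shift along the tool's x, y, z in mm, then the turn, a rotation vector about the tool's x, y, z in degrees. In form: [[gripper, x, y, z, rx, ry, rz], ...]. A call has 1 to 20 rows; each row is the pose to reach, as a shift and turn from the pose commanded when the call began, along the tool's axes at that moment; what a row does not reach only later rows make up. A row lasts 1/12 s, in which the tool goes at most 41.7 mm and 7.16 degrees, less where a joint would pass 70% of its speed; a pose out of reach is approached as far as the arm can. A call with a gripper value outside its range is refused whole. The fingers move at their own pace and stop on an object; the grip force is fixed at half the most. Time passes only in rows, so rows that repeat a pose let the fingers close. It gives the time, the measured TCP pose, the force, the opening and the grip force at its end, in the units of the state.
- env.read_state(): the state, without advancing time (a new reading comes with each control period).
- env.camera(name): name is "scene" or "top" or "wrist"; returns (picture, depth): 480x640x3 uint8, red, green, blue; 480x640 float32, m along the optical axis (not along the pixel's ray), 0 where there is no reading.
- env.camera_model(name): a dict with "camera_matrix" (3x3 intrinsics, pixels), "extrinsics" (4x4, takes a point from camera to world coordinates). Camera axes: x right, y down, z forward; pixel columns grow to the right and rows downward; lengths in m; the calibration is good to about 2 mm. A picture is of the moment at which its call begins: read the wrist's pose just before it. camera_model takes no time and is no camera call; for the wrist camera it gives the pose at the moment of the call.
- env.job_done(): hands the job in; it is judged then, once.
The state is a dict: "t": time; "q": joint angles; "joint_velocities": joint speeds; "joint_efforts": joint torques, N m; "eef_pos": TCP position; "orientation": TCP orientation; "ft_force": force on the tool from outside, world axes, zero at the start; "torque": the same for the moment, N m; "gripper_width": opening from 0.0 (shut) to 1.0 (fully open); "grasp_force": force on a finger pad.
Only numpy, scipy, OpenCV 4.12 (cv2) and the standard library are available. Lean on these libraries where they do the work, as an engineer would, in place of code of your own. Each camera call takes 0.05 s, during which the arm holds its last target. There are 200 camera calls.

### The job

Open the small self-closing gate of the clear sample guard: turn the black bar knob on its bolt until the knob's nose faces the mark rib on the front of the gate, then lift the sagging bolt over the bent lip of its keeper while pulling it all the way back towards the hinge, without forcing it. Swing the gate towards the robot until it stands ajar by about 6 cm at the latch side, never much wider, and finish still gripping the knob and holding the gate there, as its spring would close it; leave the other things on the bench and in the guard where they are.

Things in the scene. Friction and masses are not known exactly. Their poses are not given: they have to be found in the camera images.
- guard: Fixed low pen of clear panes and aluminium posts, base 145 x 245 mm, walls 100 mm high, open at the top. Origin on the bench under the middle of the gate's plane; x points through the gate into the guard (away from the robot), y along the gate to the latch post, z up. The closed gate lies along x = 0, y = -102 to +84 mm, 100 mm high, top rail 24 mm thick.
- gate_hinge (a point): Point on the gate's upright hinge axis, 100 mm above the bench, at guard x = 0, y = -105 mm. The knob's axis is 145 mm from it with the bolt home, 105 mm with the bolt fully drawn.
- mark (a point): Mark rib: dark rib 13 x 4 mm on a small ledge on the front of the gate, 102 mm above the bench, straight before the knob's home (22 mm from the knob's upright axis). It moves with the gate.
- grip: Black bar handle of the bolt's knob, 36 x 10 x 32 mm (x, y, z); origin at its middle, 162 mm above the bench with the bolt down. Its -x end is over the nose (steel finger below the bar, 20 mm from the upright axis, 126-130 mm above the bench); a steel line on top marks that end. Pinch it across the 10 mm from above; nothing else near it is higher than 140 mm.
- knob (a joint): Turn of the knob about its upright axis, rad. 0: nose points at the mark. Positive is clockwise from above, so it is brought to 0 by turning anticlockwise. Starts at 0.6 to 1.1; stops at -0.3 and 1.5. Beyond about 0.25 the nose lies under a hold-down tab and the bolt can rise only 2 mm. Light friction; stays where left.
- bolt (a joint): How far the bolt is drawn, m: 0 home in the keeper, 0.040 at its stop; grows as the knob moves along the gate towards the hinge (guard -y with the gate shut). Bolt axis 112 mm above the bench, on top of the gate. Stays where left, friction 1 to 2 N. Beyond 0.027 its end is clear of the keeper and post.
- bolt_lift (a joint): How far bolt and knob are lifted, m: 0 sagging, 0.015 upper stop. Weight and a spring pull it down with about 3 to 7 N. The bolt's dropped head catches on the keeper's lip unless lifted at least 8 mm (10 to 13 is good) for the first 0.025 m of draw; afterwards it may sink again.
- gate (a joint): Opening of the gate about its hinge, rad: 0 shut, positive opens towards the robot (anticlockwise from above). The latch edge is 190 mm from the hinge: 0.32 rad is a gap of about 60 mm. A spring shuts it: 0.3 N m when shut, 0.5 N m at 0.32 rad, some 5 N at the drawn knob. The bolt's head in the keeper keeps it shut.
- keeper: Steel channel fixed on top of the latch post, open at the top, walls to 132 mm above the bench, with a bent lip (top 105 mm above the bench) across its side towards the gate. Its origin is the guard's origin; the keeper itself is at guard x = 0, y = +90 to +121 mm.
- beaker: Clear plastic beaker, 54 mm wide, 70 mm high, standing inside the guard; a bystander to leave alone. Origin at the centre of its underside.
- vial_a: Small capped glass vial, 27 mm wide, 59 mm high, standing inside the guard; a bystander to leave alone. Origin at the centre of its underside.
- vial_b: Small capped glass vial, 27 mm wide, 59 mm high, standing inside the guard; a bystander to leave alone. Origin at the centre of its underside.
- brown_bottle: Brown 100 ml bottle with a screw cap, 56 mm wide, 104 mm high, on the bench beside the guard; a bystander to leave alone. Origin at the centre of its underside.
- cutter: Tube cutter, 24 x 89 x 18 mm, on the bench beside the guard; a bystander to leave alone. Origin at the centre of its underside.
- timer: Small bench timer, 62 x 66 x 20 mm, on the bench beside the guard; a bystander to leave alone. Origin at the centre of its underside.
- pen: Marker pen, 17 x 136 x 18 mm, on the bench beside the guard; a bystander to leave alone. Origin at the centre of its underside.

How it is judged:
On the way, in this order (a step that is already met when the one before it is completed fails the run):
1. the knob's nose faces the mark rib, the bolt still home (value of joint knob between -0.25 and 0.25 rad and value of joint bolt below 0.01 m), for 0.1 s.
2. the bolt is lifted over the lip and drawn clear of the keeper (value of joint bolt above 0.027 m), for 0.1 s.
At the end, for the whole second after the job is handed in: The program finishes with the fingers gripping the bar knob (more than 2 N), the bolt drawn back by more than 27 mm, and the gate held still (under 0.05 rad/s), open between 0.22 and 0.45 rad, a gap of about 42 to 85 mm at the latch side (value of joint gate between 0.22 and 0.45 rad and velocity of joint gate between -0.05 and 0.05 rad/s and value of joint bolt above 0.027 m and contact force between the fingers and grip above 2 N); the arm keeps its last pose, push and grip.
It fails at once if the gate is opened beyond 0.6 rad (about 11 cm) (value of joint gate above 0.6 rad).
It fails at once if the keeper is forced with more than 60 N (contact force between keeper and anything else above 60 N).
It fails at once if something on the bench or in the guard is moved by more than 3 cm (distance of any of beaker, vial_a, vial_b, brown_bottle, cutter, timer, pen from where it was at the start of the episode above 0.03 m).
It also fails if it takes over 32 s, if anything falls off the work surface, if the arm or the gripper's body presses on something with over 40 N, if the wrist force passes 120 N, or if a joint passes its speed limit or range.

## Working session

There is one attempt and no reset: what is moved stays moved. The work goes in short steps, Python scripts to look and compute and a shell command to move; the robot and the scene stay as the last step left them, time stands still between calls to the robot, and variables do not carry over. Pictures are saved under pics/ and viewed, at most 10 in all, crops included, and the job is handed in when it is done.

```bash
mkdir -p pics; cat > h.py <<'E'
import numpy as np, cv2
from bench import env
from scipy.spatial.transform import Rotation as R
def shot(name,fn):
    m=env.camera_model(name); p,d=env.camera(name)
    cv2.imwrite('pics/'+fn+'.png',p[:,:,::-1]); np.savez('pics/'+fn,p=p,d=d,K=m['camera_matrix'],E=m['extrinsics'])
def ray(f,u,v,z):
    K,E=np.array(f['K']),np.array(f['E']); r=E[:3,:3]@np.linalg.solve(K,[u,v,1.]); o=E[:3,3]
    return o+r*(z-o[2])/r[2]
def pt(f,u,v):
    K,E=np.array(f['K']),np.array(f['E']); return E[:3,:3]@(np.linalg.solve(K,[u,v,1.])*f['d'][v,u])+E[:3,3]
E
python3 - <<'E'
from h import *
shot('top','t0'); shot('scene','s0')
s=env.read_state(); print(s['t'],s['eef_pos'],s['orientation'],s['gripper_width'],env.grip_depth)
for n in('top','scene'): print(env.camera_model(n))
E
```

```text
0.1 [0.17494963 0.5998634  0.40371771] [-4.44208654e-01 -3.10980054e+00  2.92817874e-03] 1.001278312807221 0.1547
{'camera_matrix': array([[512.30156218,   0.        , 309.23952701],
       [  0.        , 512.30156218, 243.18267013],
       [  0.        ,   0.        ,   1.        ]]), 'extrinsics': array([[-0.01205272, -0.9835184 ,  0.18040588,  0.33315395],
       [-0.9998686 ,  0.01381023,  0.00848905,  0.03918721],
       [-0.01084059, -0.18027986, -0.98355562,  1.21169884],
       [ 0.        ,  0.        ,  0.        ,  1.        ]])}
{'camera_matrix': array([[469.9691673 ,   0.        , 316.97982079],
       [  0.        , 469.9691673 , 241.9051584 ],
       [  0.        ,   0.        ,   1.        ]]), 'extrinsics': array([[ 0.46323911, -0.49193058,  0.73716608, -0.12009478],
       [-0.88619805, -0.24970195,  0.39025883, -0.30640474],
       [-0.00790844, -0.8340583 , -0.55161963,  0.64575706],
       [ 0.        ,  0.        ,  0.        ,  1.        ]])}
```

View pics/t0.png

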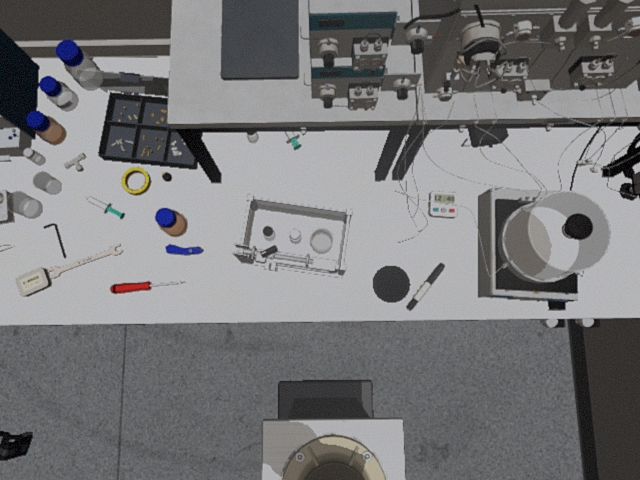

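View pics/s0.png

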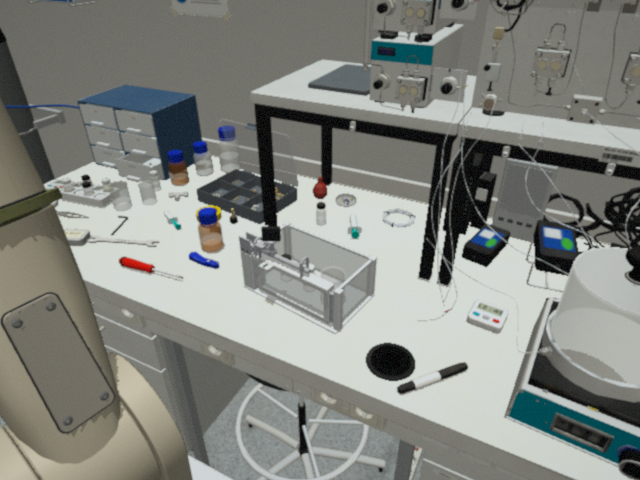

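The top view shows the guard at about (240–350, 195–275). The black knob is near (267,251), the keeper near (244,252) and the hinge near (345,272). The scene view shows the knob at (271,232).

```bash
python3 - <<'E'
from h import *
f=np.load('pics/t0.npz'); p=f['p'][:,:,::-1]
c=cv2.resize(p[185:285,225:360],None,fx=5.5,fy=5.5,interpolation=cv2.INTER_CUBIC); cv2.imwrite('pics/t0c.png',c)
def blob(f,box,thr=60):
    x0,y0,x1,y1=box; g=f['p'][y0:y1,x0:x1].max(2)<thr
    n,l,st,ce=cv2.connectedComponentsWithStats(g.astype(np.uint8))
    for i in range(1,n):
        if st[i,4]>15:
            ys,xs=np.where(l==i); r=cv2.minAreaRect(np.c_[xs+x0,ys+y0].astype(np.float32)); print(st[i,4],r,'at162..',ray(f,*r[0],.17).round(4), pt(f,int(ce[i,0]+x0),int(ce[i,1]+y0)).round(4))
blob(f,(240,235,300,275)); s=np.load('pics/s0.npz'); blob(s,(240,210,310,260))
E
```

```text
47 ((268.70001220703125, 251.4000244140625), (4.919349193572998, 15.205260276794434), 63.43495178222656) at162.. [0.5082 0.132  0.17  ] [0.5076 0.1307 0.1783]
541 ((259.5, 225.0), (30.0, 39.0), 90.0) at162.. [0.5179 0.1575 0.17  ] [0.7171 0.2817 0.0331]
```

View pics/t0c.png

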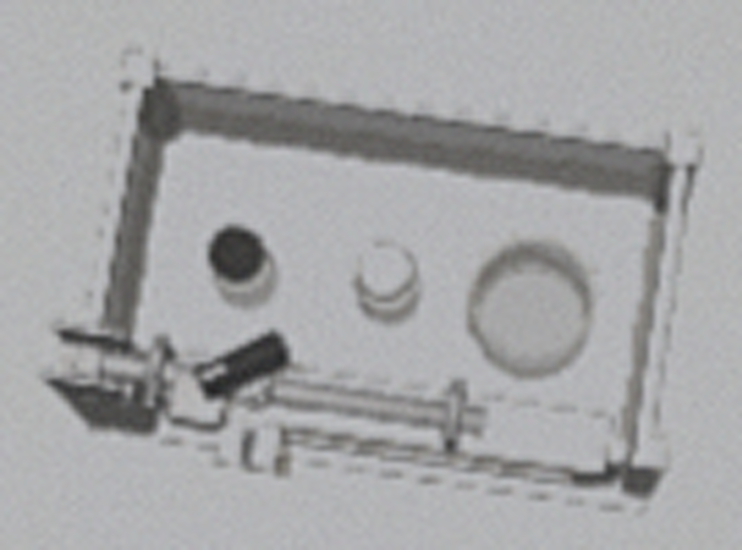

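The crop shows the dark bar centred near crop (243,363), with the steel line at its left end, so the nose points left and down. The bolt slopes about 8° in the picture, giving a guard yaw of about -8° and a knob turn of about 1 rad.

```bash
cat >> h.py <<'E'
def go(x,y,z,ang):
    "tool-frame shift (mm) and rz (deg) to put grasp point at x,y,z with tool x heading ang (deg), tool down"
    s=env.read_state(); Rt=R.from_rotvec(s['orientation']); p=np.array(s['eef_pos'])
    a=np.radians(ang); X=np.array([np.cos(a),np.sin(a),0]); Z=np.array([0,0,-1.]); T=R.from_matrix(np.c_[X,np.cross(Z,X),Z])
    print('t',s['t'],'shift',(Rt.inv().apply(np.array([x,y,z+env.grip_depth])-p)*1e3).round(1),'rot',(Rt.inv()*T).as_rotvec(degrees=True).round(1))
E
python3 -c "
from h import *
go(.508,.131,.25,115)"
```

```text
t 0.1 shift [-4.510e+02 -3.569e+02 -3.000e-01] rot [-0.1  0.  48.7]
```

```bash
python3 -m creep '[[0.2,-451,-357,0,0,0,49],[0.2,-451,-357,0,0,0,49],[0.2,-451,-357,0,0,0,49],[0.2,-451,-357,0,0,0,49],[0.2,-451,-357,0,0,0,49],[0.2,-451,-357,0,0,0,49],[0.2,-451,-357,0,0,0,49],[0.2,-451,-357,0,0,0,49],[0.2,-451,-357,0,0,0,49],[0.2,-451,-357,0,0,0,49],[0.2,-451,-357,0,0,0,49],[0.2,-451,-357,0,0,0,49],[0.2,-451,-357,0,0,0,49],[0.2,-451,-357,0,0,0,49],[0.2,-451,-357,0,0,0,49],[0.2,-451,-357,0,0,0,49],[0.2,-451,-357,0,0,0,49],[0.2,-451,-357,0,0,0,49],[0.2,-451,-357,0,0,0,49],[0.2,-451,-357,0,0,0,49]]'
python3 - <<'E'
from h import *
shot('wrist','w1'); go(.508,.131,.25,115); print(env.read_state()['gripper_width'])
E
```

```text
t: 1.77
eef_pos: [0.5075, 0.1322, 0.4046]
orientation: [-1.691, -2.647, -0.0]
ft_force: [-0.4, 0.4, -0.3]
gripper_width: 0.601
grasp_force: 0.0
t 1.8167 shift [-1. -0. -0.] rot [-0.  -0.  -0.2]
0.6049059255217392
```

View pics/w1.png

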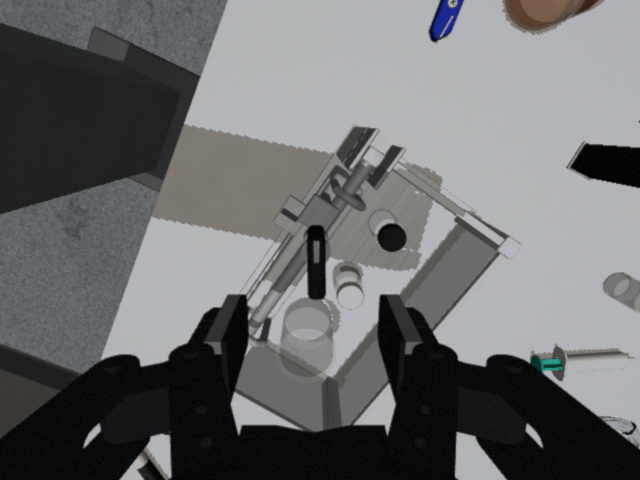

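The wrist view shows the bar from (316,227) to (317,298), upright in the picture and so lined up with the tool x axis. The bolt runs from about (357,175) to (256,325), and the mark ledge is near (290,212).

```bash
python3 - <<'E'
from h import *
f=np.load('pics/w1.npz'); x0,y0,x1,y1=295,215,340,310
g=(f['p'][y0:y1,x0:x1].max(2)<60).astype(np.uint8)
n,l,st,ce=cv2.connectedComponentsWithStats(g); i=1+st[1:,4].argmax()
ys,xs=np.where(l==i); r=cv2.minAreaRect(np.c_[xs+x0,ys+y0].astype(np.float32)); print(r)
for q in cv2.boxPoints(r): print(q,ray(f,*q,.178).round(4))
P=np.array([pt(f,a+x0,b+y0) for b,a in zip(ys,xs)]); T=P[P[:,2]>.17]; T=T[T[:,2]<.19]
print(len(P),len(T),P[:,2].min(),np.median(T[:,2]))
c,s,a=cv2.minAreaRect((T[:,:2]*1e3).astype(np.float32)); print('top face mm',c,s,a)
A=ray(f,357,175,.118);B=ray(f,256,325,.118);d=A-B;print('bolt dir deg',np.degrees(np.arctan2(d[1],d[0])),A,B)
k=ray(f,316,227,.178)-ray(f,317,298,.178);print('bar deg',np.degrees(np.arctan2(k[1],k[0])))
print(env.camera_model('wrist')['extrinsics'].round(3))
E
```

```text
((315.0, 262.0), (74.0, 20.0), 90.0)
[305. 225.] [0.4956 0.1515 0.178 ]
[325. 225.] [0.505  0.1558 0.178 ]
[325. 299.] [0.5229 0.1181 0.178 ]
[305. 299.] [0.513  0.1135 0.178 ]
1164 998 0.11952264754480096 0.17797455304446919
top face mm (511.0802001953125, 131.8215789794922) (9.679816246032715, 35.36919403076172) 25.030641555786133
bolt dir deg 82.05616751268262 [0.51775626 0.18165731 0.118     ] [0.49987822 0.05353723 0.118     ]
bar deg 115.79209384074949
[[ 0.907  0.403  0.12   0.478]
 [ 0.42  -0.87  -0.259  0.199]
 [ 0.001  0.285 -0.958  0.374]
 [ 0.     0.     0.     1.   ]]
```

```bash
python3 -c "
from h import *
go(.5111,.1318,.165,115)"
```

```text
t 1.8167 shift [-1.6  3.1 85. ] rot [-0.  -0.  -0.2]
```

```bash
python3 -m creep '[[0.2,-2,3,30,0,0,0],[0.2,-2,3,60,0,0,0],[0.2,-2,3,85,0,0,0],[0.2,-2,3,85,0,0,0],[0.2,-2,3,85,0,0,0],[-1,-2,3,85,0,0,0],[-1,-2,3,85,0,0,0],[-1,-2,3,85,0,0,0],[-1,-2,3,85,0,0,0],[-1,-2,3,85,0,0,0],[-1,-2,3,85,0,0,0],[-1,-2,3,85,0,0,0],[-1,-2,3,85,0,0,0],[-1,-2,3,85,0,0,0],[-1,-2,3,85,0,0,0]]'
```

```text
t: 3.07
eef_pos: [0.5112, 0.1301, 0.3213]
orientation: [-1.694, -2.645, -0.0]
ft_force: [-8.1, -3.2, 12.2]
gripper_width: 0.109
grasp_force: 60.5
```

```bash
python3 -m creep '[[-1,0,0,0,0,0,-6],[-1,0,0,0,0,0,-12],[-1,0,0,0,0,0,-18],[-1,0,0,0,0,0,-24],[-1,0,0,0,0,0,-30],[-1,0,0,0,0,0,-36],[-1,0,0,0,0,0,-42],[-1,0,0,0,0,0,-48],[-1,0,0,0,0,0,-54],[-1,0,0,0,0,0,-57],[-1,0,0,0,0,0,-57],[-1,0,0,0,0,0,-57],[-1,0,0,0,0,0,-57]]'
python3 - <<'E'
from h import *
s=env.read_state(); X=R.from_rotvec(s['orientation']).apply([1,0,0]); print(np.degrees(np.arctan2(X[1],X[0])), s['torque'])
shot('wrist','w2')
f=np.load('pics/w2.npz'); cv2.imwrite('pics/w2c.png',cv2.resize(f['p'][100:400,170:470,::-1],(600,600)))
E
```

```text
t: 4.15
eef_pos: [0.5112, 0.1304, 0.3214]
orientation: [-0.226, -3.133, -0.002]
ft_force: [-7.7, -0.6, 9.5]
gripper_width: 0.105
grasp_force: 60.4
171.74749340630015 [-0.19663181  1.63948753  0.0890633 ]
```

View pics/w2c.png

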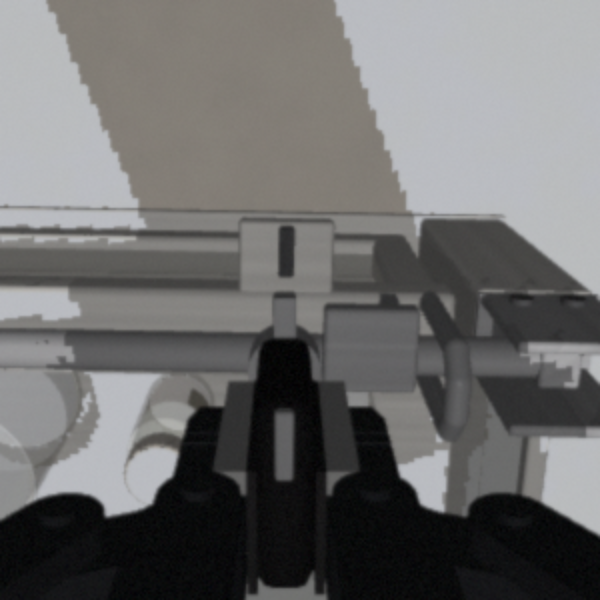

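The crop shows the nose (285,315) in line with the mark rib (286,250) and clear of the tab (370,345). Next is the lift.

```bash
python3 -m creep '[[-1,0,0,-4,0,0,0],[-1,0,0,-8,0,0,0],[-1,0,0,-12,0,0,0],[-1,0,0,-12,0,0,0],[-1,0,0,-12,0,0,0]]'
```

```text
t: 4.62
eef_pos: [0.5113, 0.1305, 0.3315]
orientation: [-0.226, -3.132, 0.0]
ft_force: [-2.6, 0.1, -4.7]
gripper_width: 0.107
grasp_force: 58.5
```

```bash
python3 -m creep '[[-1,0,0,-1.5,0,0,0],[-1,0,-4,-1.5,0,0,0],[-1,0,-8,-1.5,0,0,0],[-1,0,-12,-1.5,0,0,0],[-1,0,-12,-1.5,0,0,0]]'
```

```text
t: 5.03
eef_pos: [0.5093, 0.1174, 0.3328]
orientation: [-0.228, -3.132, 0.001]
ft_force: [-5.6, 0.3, -4.9]
gripper_width: 0.106
grasp_force: 58.5
```

```bash
python3 -m creep '[[-1,0,-4,0,0,0,0],[-1,0,-8,0,0,0,0],[-1,0,-12,0,0,0,0],[-1,0,-16,0,0,0,0],[-1,0,-20,0,0,0,0],[-1,0,-24,0,0,0,0],[-1,0,-26,0,0,0,0],[-1,0,-26,0,0,0,0],[-1,0,-26,0,0,0,0]]'
```

```text
t: 5.78
eef_pos: [0.5053, 0.092, 0.3326]
orientation: [-0.227, -3.131, 0.001]
ft_force: [-6.5, -0.2, -3.8]
gripper_width: 0.104
grasp_force: 58.6
```

```bash
python3 -m creep '[[-1,3.7,0,0,0,0,-2],[-1,7.4,-0.3,0,0,0,-4],[-1,11.1,-0.6,0,0,0,-6],[-1,14.8,-1,0,0,0,-8],[-1,18.4,-1.6,0,0,0,-10],[-1,22,-2.3,0,0,0,-12],[-1,25.6,-3.1,0,0,0,-14],[-1,29.2,-4.1,0,0,0,-16],[-1,32.8,-5.2,0,0,0,-18],[-1,34.5,-5.8,0,0,0,-19],[-1,34.5,-5.8,0,0,0,-19],[-1,34.5,-5.8,0,0,0,-19],[-1,34.5,-5.8,0,0,0,-19]]'
python3 - <<'E'
from h import *
s=env.read_state(); p=s['eef_pos']; h=np.array([.4909,-.0118]); d=p[:2]-h; print(np.hypot(*d), np.radians(np.degrees(np.arctan2(d[1],d[0]))-82), s['torque'])
shot('wrist','w3'); shot('top','t3')
a=np.load('pics/t3.npz')['p'][185:285,215:350,::-1]; b=np.load('pics/w3.npz')['p'][:,:,::-1]
cv2.imwrite('pics/m3.png',np.hstack([cv2.resize(a,(405,300),interpolation=cv2.INTER_CUBIC),cv2.resize(b,(395,300))]))
E
```

```text
t: 6.87
eef_pos: [0.4719, 0.0916, 0.3336]
orientation: [-0.291, 3.126, -0.001]
ft_force: [4.8, 0.6, -4.5]
gripper_width: 0.105
grasp_force: 58.5
0.10512287804933351 0.32168207309276065 [ 0.19004551 -1.12778061  0.07863626]
```

View pics/m3.png

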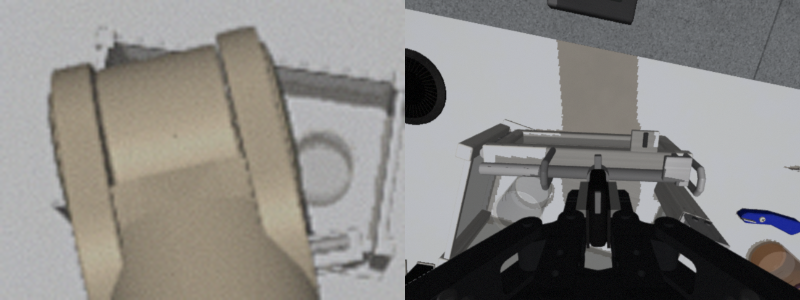

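The wrist half shows the gate turned with the tool, the bolt drawn (knob well left of the mark at (645,138)) and the bar still in the fingers. In the top half the arm hides the gate. The measured angle is about 0.32 rad, and the 5 N pull matches the spring.

```bash
python3 -m creep '[[-1,0,0,0,0,0,0],[-1,0,0,0,0,0,0],[-1,0,0,0,0,0,0],[-1,0,0,0,0,0,0],[-1,0,0,0,0,0,0],[-1,0,0,0,0,0,0]]' && python3 -c "
from bench import env
print(env.job_done())"
```

```text
t: 7.47
eef_pos: [0.4719, 0.0916, 0.3335]
orientation: [-0.291, 3.126, -0.001]
ft_force: [5.1, 0.1, -4.7]
gripper_width: 0.105
grasp_force: 58.5
the job is handed in; nothing more can be done
None
```

I handed the job in at about 7.5 s with the bolt drawn about 39 mm, the gate held at about 0.32 rad (roughly a 6 cm gap) and the knob still gripped at about 58 N; the hand-in call returned no verdict.

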